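# Sweep the glaze test discs into the offcut tray

### The job

Sweep the three round white ceramic discs off the cardboard sheet with the outside of the shut fingers, along the table and through the open side of the offcut tray, until all three lie flat and fully inside it. Push them gently, without squeezing or lifting them, and leave the square tile, the jar and all other things where they are.

Things in the scene. Friction and masses are not known exactly. Their poses are not given: they have to be found in the camera images.
- disc0: one of the three round white glazed ceramic discs, 44 mm across and 10 mm thick, about 36 g, lying flat and loose on the work sheet, which is level with the table (origin at the centre of its underside, z up)
- disc1: one of the three round white glazed ceramic discs, 44 mm across and 10 mm thick, about 36 g, lying flat and loose on the work sheet, which is level with the table (origin at the centre of its underside, z up)
- disc2: one of the three round white glazed ceramic discs, 44 mm across and 10 mm thick, about 36 g, lying flat and loose on the work sheet, which is level with the table (origin at the centre of its underside, z up)
- tray: offcut tray fixed to the table at the robot's left: plywood walls 28 mm high, 12 mm thick on three sides, the fourth open towards the discs. Floor level with the table, no step. Origin at the floor's centre; +y points from the mouth to the back wall. Inside: mouth line at y = -65 mm, back wall at y = +65 mm, side walls at x = -120 and +120 mm
- square_mid (a point): centre of the one square white ceramic tile, 40 x 40 mm, 10 mm thick, lying loose among the round discs; stays where it is
- jar_mid (a point): centre of a closed jar, 42 mm across, 55 mm tall, standing loose among the discs (this point half-way up); stays where it is
- tape_mid (a point): centre of a roll of paper tape lying flat, 84 mm across, 24 mm high, near the robot; stays where it is
- brush_grip (a point): point on the handle of a flat brush lying crosswise beyond the work sheet; stays where it is
- pot_mid (a point): middle of a small clay pot, 64 mm across, 55 mm tall, at the right of the work sheet (this point half-way up); stays where it is
There are look-alikes about, which are no part of the job. Leave any blue or purple look-alike of the disc1 alone. What is shaped like the disc0 but pink is not meant.

How it is judged:
At the end, for the whole second after the job is handed in: All three discs rest flat on the tray floor (under 0.15 rad, under 4 mm up), each centre between the side walls, at least 20 mm inside the mouth line and in front of the back wall; square tile, jar, tape, brush and pot within 15 mm of their starts (x of disc0 in the frame of tray between -0.12 and 0.12 m and y of disc0 in the frame of tray between -0.045 and 0.065 m and height (world z) of each of disc0, disc1, disc2 below 0.004 m and angle between each of disc0, disc1, disc2's own z axis and vertical below 0.15 rad and linear speed of each of disc0, disc1, disc2 below 0.01 m/s and x of disc1 in the frame of tray between -0.12 and 0.12 m and y of disc1 in the frame of tray between -0.045 and 0.065 m and x of disc2 in the frame of tray between -0.12 and 0.12 m and y of disc2 in the frame of tray between -0.045 and 0.065 m and distance of each of square_mid, jar_mid, tape_mid, brush_grip, pot_mid from where it was at the start of the episode below 0.015 m); the robot touches nothing.
It fails at once if a disc is lifted more than 15 mm off the table (height (world z) of any of disc0, disc1, disc2 above 0.015 m).
It fails at once if a disc is squeezed or pushed by the fingers with more than 15 N (contact force between the fingers and disc0 above 15 N or contact force between the fingers and disc1 above 15 N or contact force between the fingers and disc2 above 15 N).
It fails at once if the square tile, jar, tape, brush or pot is moved by more than 15 mm (distance of any of square_mid, jar_mid, tape_mid, brush_grip, pot_mid from where it was at the start of the episode above 0.015 m).
It also fails if it takes over 67 s, if anything falls off the work surface, if the arm or the gripper's body presses on something with over 40 N, if the wrist force passes 120 N, or if a joint passes its speed limit or range.

### The arm

A 6-joint arm with a two-finger parallel gripper is mounted at the origin on the work surface. World frame = base frame: x ahead of the robot, y to its left, z up, the work surface at z = 0. Lengths are in m, angles in rad, forces in N, time in s.
With the tool pointing down it reaches from about 0.275 to 0.875 m from the base axis. Payload 12.5 kg.
Tool frame: the origin (TCP) lies at the very end of the fingers, on their centre line; the grasp point (between the pads) lies 19 mm behind it; z points along the fingers, y is the direction in which the jaws open and shut (so a half turn about z gives the same grasp; the last joint's range is limited). The gripper opens to 85 mm and grips with 20 to 120 N. Pads are 22 mm wide; open, the fingers measure 114 mm over their backs; the gripper's body (76 mm by 85 mm) begins 54 mm behind the grasp point. The pads swing forward as they close: fully open they stand 13 mm farther back than shut.
Start: joints at [-1.268, 0.351, 1.652, -0, 1.139, -0.085], TCP at [0.208, -0.509, 0.231] pointing down, gripper open.
Joint ranges: [-2.75, 2.75], [-0.79, 2.1], [0.01, 2.65], [-1.57, 4.71], [0.07, 3.14], [-2.87, 2.87]. Speed limits (rad/s): [2.22, 2.22, 2.79, 3.14, 3.14, 3.14].

### API

Orientations are given as a unit quaternion [x, y, z, w].
In Python, from station import env, eyes, job gives the robot as it stands.
- The arm moves only by the tool play_rows, never from a script. Its argument "targets" is a list of rows, each a list of 5 numbers: the shift along the world's x, y, z in mm, then the turn about the world's z in rad, then the opening, from 0 (shut) to 1 (fully open). A call has exactly 5 rows; each row shifts and turns the commanded pose from where the row before left it; what a row does not reach is not made up. A row lasts 1/12 s, in which the tool goes at most 41.7 mm and 7.16 degrees, less where a joint would pass 70% of its speed; a pose out of reach is approached as far as the arm can. A call is refused whole if a number of a shift passes 41.7 or a number of a turn 0.125, either way. A call with a gripper value outside its range is refused whole. The fingers move at their own pace and stop on an object; "newtons" is the grip in N (left out, the last holds). Time passes only in rows, so rows that do not move let the fingers close, or fill a call up. It gives the time, the measured TCP pose, the force and the opening at its end, in the units of the state.
- env.state(): the state, without advancing time (a new reading comes with each control period).
- eyes.grab_frame(name): name is "scene" or "top" or "wrist"; returns the picture (400x640x3 uint8, red, green, blue); there is no depth.
- eyes.get_calibration(name): a dict with "fx", "fy", "cx", "cy" (pixels), "T" (4x4, takes a point from camera to world coordinates). Camera axes: x right, y down, z forward; pixel columns grow to the right and rows downward; lengths in m; the calibration is good to about 2 mm. A picture is of the moment at which its call begins: read the wrist's pose just before it. get_calibration takes no time and is no camera call; for the wrist camera it gives the pose at the moment of the call.
- job.close_job(): hands the job in, once; it reports no verdict.
The state is a dict: "clock": time; "joint_positions": joint angles; "dq": joint speeds; "tau": joint torques, N m; "eef_pos": TCP position; "tcp_rot": TCP orientation; "force": force on the tool from outside, world axes, zero at the start; "moment": the same for the moment, N m; "width": opening from 0.0 (shut) to 1.0 (fully open).
Only numpy, scipy, OpenCV 4.12 (cv2) and the standard library are available. Lean on these libraries where they do the work, as an engineer would, in place of code of your own. Each camera call takes 0.05 s, during which the arm holds its last target.

## Working session

There is one attempt and no reset: what is moved stays moved. The work goes in short steps, Python scripts to look and compute and a tool call to move; the robot and the scene stay as the last step left them, time stands still between calls to the robot, and variables do not carry over. Pictures are saved under pics/ and viewed, and the job is handed in when it is done.

Besides the shell and the picture viewer there is one more tool, called after "Call:" as name([rows], argument=value, ...), one row to a line, values as JSON. play_rows: Moves the arm, as the interface text tells. Its arguments: {"type":"object","properties":{"targets":{"type":"array"},"newtons":{"type":"number"}},"required":["targets"]}

```bash
mkdir -p pics; python3 - <<'E'
from station import env, eyes, job
import cv2, numpy as np
s=env.state(); print(s['clock'],s['eef_pos'],s['tcp_rot'],s['width'])
for n in ['top','scene']:
    im=eyes.grab_frame(n); cv2.imwrite(f'pics/{n}0.png',im[:,:,::-1])
    c=eyes.get_calibration(n); print(n,c['fx'],c['cx'],c['cy'],np.round(c['T'],3).tolist())
E
```

```text
0.0 [ 0.20790473 -0.50882035  0.23074878] [ 9.81259998e-01  1.92687438e-01 -6.22504711e-05 -6.02750765e-04] 1.0001086678358717
top 436.3075908065182 318.60472231554746 207.01774089837676 [[-0.024, -0.994, 0.103, 0.446], [-1.0, 0.024, -0.003, -0.078], [0.0, -0.103, -0.995, 1.128], [0.0, 0.0, 0.0, 1.0]]
scene 366.1268156190097 320.2009157904165 196.0444542477752 [[-0.195, 0.743, -0.64, 1.107], [0.981, 0.142, -0.135, 0.042], [-0.009, -0.654, -0.756, 0.695], [0.0, 0.0, 0.0, 1.0]]
```

View pics/top0.png

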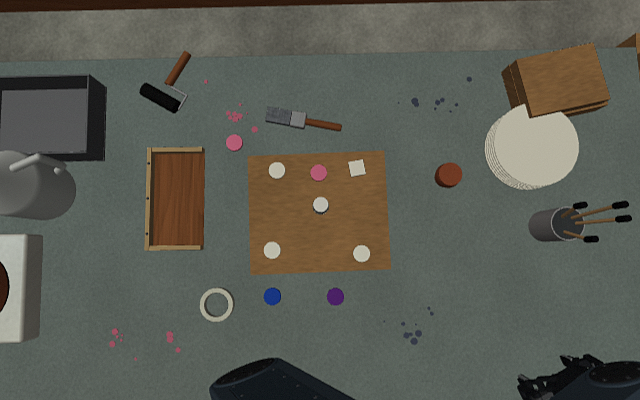

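View pics/scene0.png

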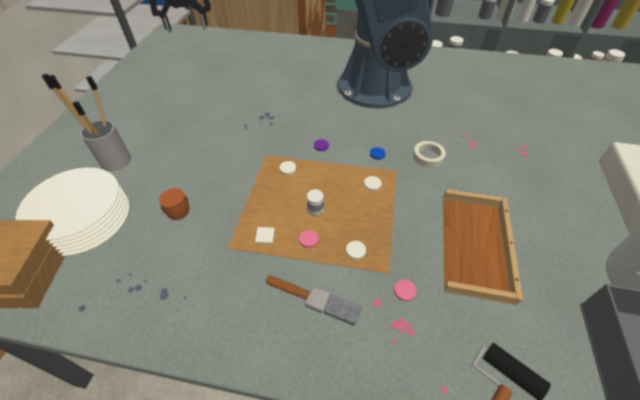

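Top view: white discs at (277,170), (272,250) and (361,254), jar at (321,205), square at (357,168), pink look-alikes at (319,173) and (234,143), tape at (216,305), and the tray spanning columns 147–205 with its mouth at column 205. Next I measure these in world coordinates.

```bash
cat > h.py <<'E'
import cv2, numpy as np
def ray(c,u,v,z):
    T=np.array(c['T']); d=T[:3,:3]@np.array([(u-c['cx'])/c['fx'],(v-c['cy'])/c['fy'],1]); o=T[:3,3]
    return o+d*(z-o[2])/d[2]
def white(im,c,z=.01):
    hsv=cv2.cvtColor(im,cv2.COLOR_RGB2HSV); m=cv2.inRange(hsv,(0,0,165),(179,60,255))
    n,l,st,ce=cv2.connectedComponentsWithStats(m)
    return [(np.round(ce[i],1).tolist(),int(st[i,4]),st[i,2:4].tolist(),np.round(ray(c,*ce[i],z)[:2]*1000).tolist()) for i in range(1,n) if 60<st[i,4]<900]
E
python3 - <<'E'
from station import eyes
import cv2; from h import *
for n in ['top','scene']:
    im=cv2.imread(f'pics/{n}0.png')[:,:,::-1].copy(); c=eyes.get_calibration(n)
    for r in white(im,c): print(n,r)
c=eyes.get_calibration('top')
for nm,u,v,z in [('jar',321,204,.055),('pink',319,173,.01),('pink2',234,143,.01),('mouthA',204,149,.028),('mouthB',203,247,.028),('backA',148,149,.028),('backB',147,250,.028),('blue',272,296,.01),('tape',216,305,.024),('pot',449,173,.055),('brushL',266,116,.01),('brushtip',305,122,.01),('bl',341,128,.01)]:
    print(nm,np.round(ray(c,u,v,z)[:2]*1000))
im=cv2.imread('pics/top0.png')[130:270,130:400]; cv2.imwrite('pics/crop0.png',cv2.resize(im,None,fx=2.9,fy=2.9,interpolation=cv2.INTER_CUBIC))
E
```

```text
top ([356.5, 167.4], 203, [16, 17], [664.0, -182.0])
top ([276.4, 169.8], 198, [16, 15], [662.0, 27.0])
top ([320.2, 203.9], 166, [15, 15], [570.0, -85.0])
top ([271.5, 249.8], 215, [16, 17], [456.0, 42.0])
top ([361.1, 253.1], 212, [17, 17], [442.0, -186.0])
top ([216.5, 304.1], 244, [32, 32], [323.0, 182.0])
scene ([71.3, 4.3], 437, [82, 12], [-400.0, -1430.0])
scene ([175.2, 13.9], 121, [17, 14], [-388.0, -909.0])
scene ([142.6, 24.0], 408, [32, 29], [-272.0, -1001.0])
scene ([99.7, 29.1], 696, [52, 24], [-198.0, -1154.0])
scene ([456.7, 39.2], 69, [12, 8], [-366.0, 285.0])
scene ([92.8, 48.8], 592, [74, 15], [-43.0, -1083.0])
scene ([555.3, 52.0], 74, [14, 7], [-328.0, 638.0])
scene ([616.7, 52.9], 92, [16, 9], [-361.0, 857.0])
scene ([102.5, 69.2], 182, [24, 19], [85.0, -960.0])
scene ([429.6, 151.0], 303, [32, 21], [309.0, 185.0])
scene ([630.2, 161.2], 752, [26, 56], [252.0, 708.0])
scene ([287.5, 167.2], 158, [16, 13], [444.0, -185.0])
scene ([372.4, 182.8], 169, [16, 13], [458.0, 43.0])
scene ([314.9, 196.0], 177, [16, 15], [529.0, -92.0])
scene ([264.4, 235.0], 261, [19, 16], [665.0, -181.0])
scene ([355.7, 249.4], 270, [20, 18], [664.0, 27.0])
scene ([318.0, 297.8], 244, [20, 19], [791.0, -31.0])
scene ([213.8, 394.9], 275, [39, 13], [996.0, -169.0])
jar [565. -87.]
pink [651. -84.]
pink2 [736. 137.]
mouthA [718. 210.]
mouthB [467. 212.]
backA [721. 354.]
backB [462. 353.]
blue [340.  42.]
tape [322. 180.]
pot [ 635. -408.]
brushL [807.  52.]
brushtip [788. -50.]
bl [ 770. -144.]
```

View pics/crop0.png

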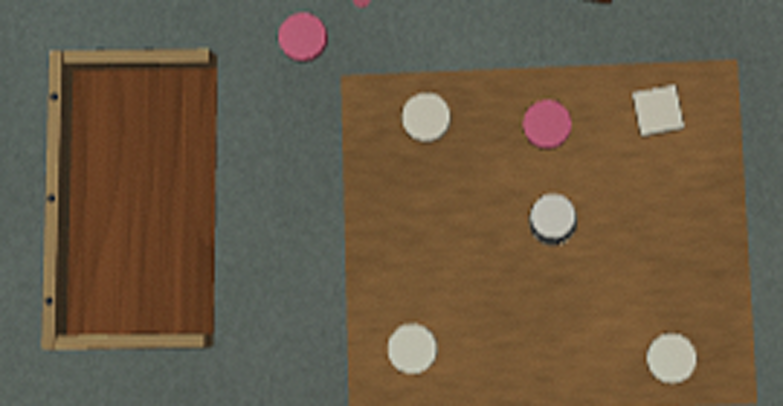

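Call:
play_rows([
  [15,33,0,-0.08,0],
  [15,33,0,-0.08,0],
  [15,33,0,-0.08,0],
  [15,33,0,-0.08,0],
  [15,33,0,-0.08,0],
], newtons=20)

```text
clock: 0.52
eef_pos: [0.2832, -0.3424, 0.231]
tcp_rot: [1.0, -0.008, -0.0, -0.0]
force: [0.5, -0.8, 0.3]
width: 0.301
```

Call:
play_rows([
  [15,33,-15,-0.08,0],
  [15,33,-15,-0.08,0],
  [15,33,-15,-0.08,0],
  [15,33,-15,-0.08,0],
  [15,33,-15,-0.08,0],
])

```text
clock: 0.93
eef_pos: [0.3582, -0.1774, 0.1557]
tcp_rot: [0.978, -0.207, 0.0, 0.0]
force: [0.3, -0.1, 0.1]
width: -0.004
```

Call:
play_rows([
  [15,33,-10,0,0],
  [15,33,-10,0,0],
  [15,33,-10,0,0],
  [15,33,-10,0,0],
  [0,0,0,0,0],
])

```text
clock: 1.35
eef_pos: [0.4188, -0.0427, 0.1148]
tcp_rot: [0.979, -0.203, -0.001, -0.0]
force: [0.0, -0.8, -0.2]
width: 0.004
```

```bash
python3 - <<'E'
from station import env, eyes, job
import cv2, numpy as np
from scipy.spatial.transform import Rotation as R
s=env.state(); print(s['clock'],s['eef_pos'],s['width'],s['force']); print(R.from_quat(s['tcp_rot']).as_matrix().round(3))
im=eyes.grab_frame('wrist'); cv2.imwrite('pics/w1.png',im[:,:,::-1])
E
```

```text
1.35 [ 0.41875435 -0.04273152  0.11483248] 0.0038875006792111672 [ 0.00810501 -0.82179921 -0.18487597]
[[ 0.918 -0.397 -0.002]
 [-0.397 -0.918  0.001]
 [-0.002 -0.    -1.   ]]
```

View pics/w1.png

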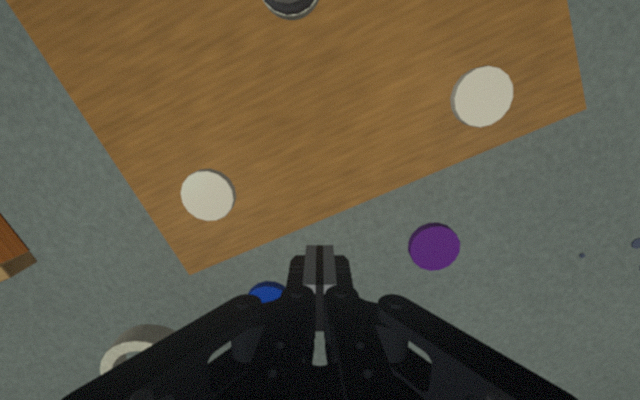

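Fingers are shut, with the tips at pixel (320,248) in the wrist view. Disc B is at (207,195) and lies straight ahead of the finger backs. Next I lower the tool.

Call:
play_rows([
  [0,0,-30,0,0],
  [0,0,-30,0,0],
  [0,0,-25,0,0],
  [0,0,-15,0,0],
  [0,0,-5,0,0],
])

```text
clock: 1.82
eef_pos: [0.4166, -0.0477, 0.0095]
tcp_rot: [0.979, -0.205, -0.002, -0.0]
force: [0.2, 0.7, 0.2]
width: 0.002
```

Call:
play_rows([
  [0,0,-4,0,0],
  [4,9,0,0,0],
  [4,9,0,0,0],
  [4,9,0,0,0],
  [4,9,0,0,0],
])

```text
clock: 2.23
eef_pos: [0.435, -0.01, 0.0081]
tcp_rot: [0.979, -0.204, 0.001, -0.0]
force: [-0.9, 0.8, 0.7]
width: -0.003
```

Call:
play_rows([
  [2,4.6,0,0,0],
  [2,4.6,0,0,0],
  [2,4.6,0,0,0],
  [2,4.6,0,0,0],
  [2,4.6,0,0,0],
])

```text
clock: 2.65
eef_pos: [0.4441, 0.0123, 0.0073]
tcp_rot: [0.979, -0.205, -0.0, 0.0]
force: [-1.0, -0.3, -0.6]
width: -0.002
```

```bash
cat > look.py <<'E'
import sys
from station import env, eyes
from h import *
s=env.state(); print(s['clock'],(s['eef_pos']*1000).round(1) if hasattr(s['eef_pos'],'round') else s['eef_pos'],s['force'])
im=eyes.grab_frame('top'); c=eyes.get_calibration('top')
for r in white(im,c): print(r)
cv2.imwrite(f'pics/{sys.argv[1]}.png',cv2.resize(im[100:320,120:400],None,fx=2.7,fy=2.7)[:,:,::-1])
E
python3 look.py t2
```

```text
2.65 [444.1  12.3   7.3] [-0.96571315 -0.33038708 -0.62215198]
([23.0, 161.1], 88, [27, 15], [701.0, 686.0])
([356.5, 167.4], 214, [18, 17], [664.0, -182.0])
([276.5, 169.6], 206, [16, 16], [663.0, 27.0])
([320.2, 203.8], 174, [15, 15], [571.0, -85.0])
([361.2, 253.1], 224, [17, 17], [442.0, -186.0])
([208.1, 298.3], 149, [25, 27], [338.0, 204.0])
```

View pics/t2.png

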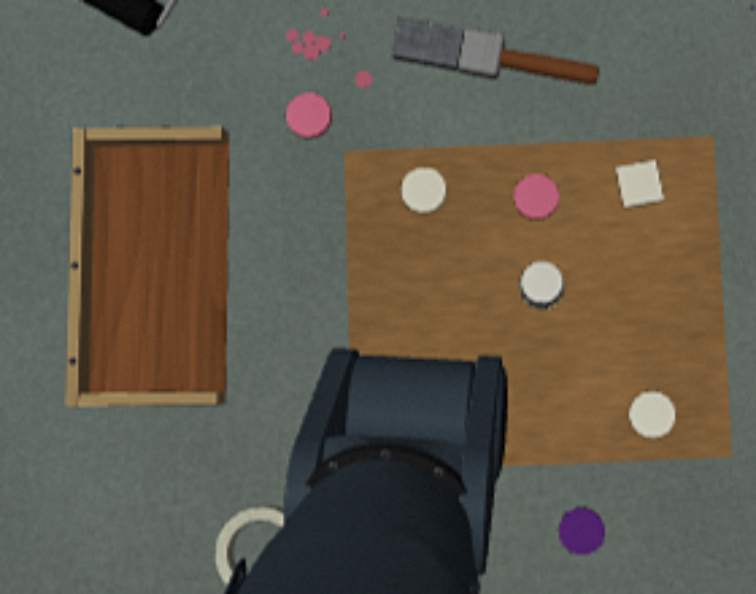

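The arm hides disc B in the top view, while the square, jar and discs A and C haven't moved. I'll lower slightly and follow disc B in the scene and wrist views.

Call:
play_rows([
  [0,0,-3,0,0],
  [2.2,5,0,0,0],
  [2.2,5,0,0,0],
  [2.2,5,0,0,0],
  [2.2,5,0,0,0],
])

```text
clock: 3.12
eef_pos: [0.4531, 0.0323, 0.0043]
tcp_rot: [0.979, -0.205, 0.0, -0.0]
force: [-0.3, -0.5, 0.0]
width: -0.001
```

```bash
cat > look2.py <<'E'
import sys
from station import env, eyes
from h import *
s=env.state(); print(round(s['clock'],2),(s['eef_pos']*1000).round(1),np.round(s['force'],1))
a=eyes.grab_frame('scene'); c=eyes.get_calibration('scene')
for r in white(a,c):
    if r[3][0]>300 and abs(r[3][1])<340: print('scene',r[0],r[2],r[3])
cw=eyes.get_calibration('wrist'); b=eyes.grab_frame('wrist')
for r in white(b,cw): print('wrist',r[0],r[2],r[3])
cv2.imwrite(f'pics/{sys.argv[1]}.png',np.vstack([cv2.resize(a[100:320,200:560],(600,366)),cv2.resize(b,(368,230)) if 0 else cv2.copyMakeBorder(cv2.resize(b,(368,230)),0,0,0,232,0)])[:,:,::-1])
E
python3 look2.py t3
```

```text
3.12 [453.1  32.3   4.3] [-0.3 -0.5  0. ]
scene [429.5, 151.0] [32, 22] [309.0, 185.0]
scene [287.4, 167.2] [16, 13] [444.0, -185.0]
scene [378.9, 185.9] [18, 13] [466.0, 60.0]
scene [315.0, 196.1] [16, 15] [529.0, -92.0]
scene [264.5, 235.0] [19, 16] [665.0, -181.0]
scene [355.6, 249.4] [20, 18] [664.0, 27.0]
scene [317.8, 297.7] [22, 21] [791.0, -32.0]
scene [162.6, 384.5] [18, 9] [998.0, -262.0]
scene [212.2, 394.1] [75, 16] [995.0, -172.0]
scene [173.8, 396.1] [27, 12] [1010.0, -235.0]
```

View pics/t3.png

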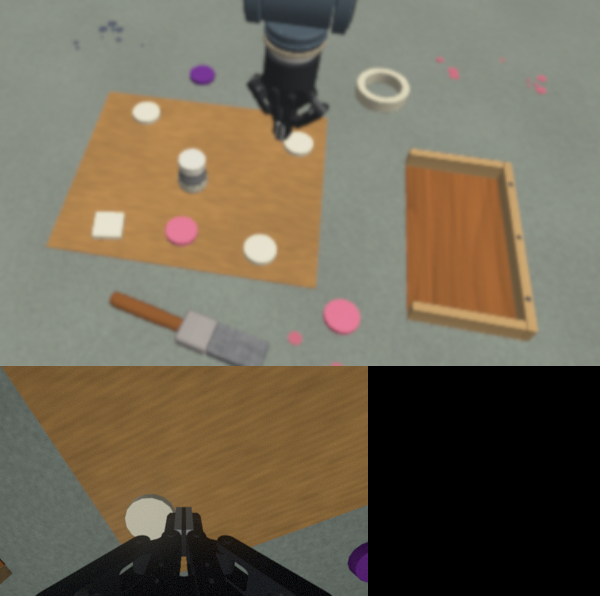

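Disc B is in contact and centred on the finger, at (466,60). I continue the push.

Call:
play_rows([
  [3,7,0,0,0],
  [3.5,8,0,0,0],
  [3.5,8,0,0,0],
  [3.5,8,0,0,0],
  [3,7,0,0,0],
])

```text
clock: 3.63
eef_pos: [0.4698, 0.0709, 0.0043]
tcp_rot: [0.979, -0.204, 0.0, -0.0]
force: [0.6, 0.0, 0.9]
width: -0.003
```

```bash
python3 look2.py t4
```

```text
3.63 [469.8  70.9   4.3] [0.6 0.  0.9]
scene [429.6, 151.0] [32, 23] [310.0, 185.0]
scene [287.4, 167.2] [16, 13] [444.0, -185.0]
scene [394.2, 192.7] [18, 15] [482.0, 99.0]
scene [315.0, 196.1] [16, 15] [530.0, -92.0]
scene [264.4, 234.9] [19, 16] [665.0, -181.0]
scene [355.6, 249.4] [20, 18] [664.0, 27.0]
scene [317.9, 297.8] [22, 21] [791.0, -32.0]
scene [145.0, 381.9] [17, 15] [1000.0, -294.0]
scene [159.8, 386.4] [26, 17] [1001.0, -265.0]
scene [199.2, 394.1] [100, 17] [999.0, -194.0]
```

Call:
play_rows([
  [3.3,8,0,0,0],
  [3.3,8,0,0,0],
  [3.3,8,0,0,0],
  [3.3,8,0,0,0],
  [3.3,8,0,0,0],
])

```text
clock: 4.15
eef_pos: [0.4862, 0.1108, 0.0043]
tcp_rot: [0.979, -0.205, 0.0, -0.0]
force: [0.2, -0.9, -0.7]
width: 0.001
```

```bash
python3 look2.py t5 | grep -v 1.*99
```

```text
4.15 [486.2 110.8   4.3] [ 0.2 -0.9 -0.7]
scene [437.5, 153.5] [20, 22] [316.0, 206.0]
scene [287.4, 167.2] [16, 13] [444.0, -185.0]
scene [315.0, 196.1] [16, 15] [530.0, -92.0]
scene [264.4, 234.9] [19, 16] [665.0, -181.0]
scene [355.6, 249.4] [20, 18] [664.0, 27.0]
scene [317.8, 297.8] [22, 21] [791.0, -32.0]
```

```bash
sed -i 's/abs(r\[3\]\[1\])<340/r[3][0]<780 and abs(r[3][1])<340/' look2.py; python3 look2.py t5b
```

```text
4.25 [486.4 111.    4.3] [ 0.1 -0.3  0.4]
scene [437.5, 153.5] [20, 22] [316.0, 206.0]
scene [287.4, 167.2] [16, 13] [444.0, -185.0]
scene [315.0, 196.1] [16, 15] [530.0, -92.0]
scene [410.7, 200.3] [19, 16] [499.0, 140.0]
scene [264.5, 234.9] [19, 16] [665.0, -181.0]
scene [355.6, 249.4] [20, 18] [664.0, 27.0]
```

Disc B is still centred at (499,140). I keep pushing.

Call:
play_rows([
  [3.5,8,0,0,0],
  [3.5,8,0,0,0],
  [3.5,8,0,0,0],
  [3.5,8,0,0,0],
  [3.5,8,0,0,0],
])

```text
clock: 4.77
eef_pos: [0.5037, 0.1508, 0.0043]
tcp_rot: [0.979, -0.205, 0.0, -0.0]
force: [-0.9, -0.8, -0.4]
width: 0.0
```

Call:
play_rows([
  [3.5,8,0,0,0],
  [3.5,8,0,0,0],
  [3.5,8,0,0,0],
  [3.5,8,0,0,0],
  [3.5,8,0,0,0],
])

```text
clock: 5.18
eef_pos: [0.5211, 0.1907, 0.0043]
tcp_rot: [0.979, -0.205, -0.0, 0.0]
force: [-0.2, -0.5, 0.4]
width: -0.002
```

```bash
python3 look2.py t6
```

```text
5.18 [521.1 190.7   4.3] [-0.2 -0.5  0.4]
scene [420.3, 150.6] [16, 21] [313.0, 160.0]
scene [287.4, 167.2] [16, 13] [444.0, -185.0]
scene [315.0, 196.3] [16, 16] [530.0, -92.0]
scene [443.4, 216.3] [19, 17] [534.0, 217.0]
scene [264.4, 234.8] [19, 16] [665.0, -181.0]
scene [355.6, 249.5] [20, 18] [664.0, 27.0]
```

View pics/t6.png

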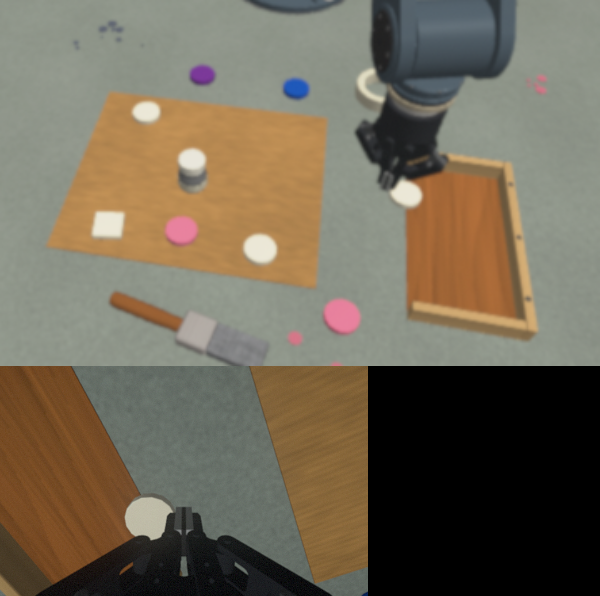

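Disc B is crossing the tray mouth, at crop pixel (405,193). I push on to y≈285.

Call:
play_rows([
  [3,8,0,0,0],
  [3,8,0,0,0],
  [3,8,0,0,0],
  [3,8,0,0,0],
  [3,8,0,0,0],
])

```text
clock: 5.7
eef_pos: [0.5361, 0.2308, 0.0043]
tcp_rot: [0.979, -0.205, 0.0, -0.0]
force: [0.4, -0.6, 0.0]
width: -0.001
```

Call:
play_rows([
  [3,8,0,0,0],
  [3,8,0,0,0],
  [2,6,0,0,0],
  [1,3,0,0,0],
  [0,0,0,0,0],
])

```text
clock: 6.12
eef_pos: [0.5449, 0.2555, 0.0043]
tcp_rot: [0.979, -0.204, 0.0, -0.0]
force: [0.4, 0.5, -0.5]
width: -0.002
```

Call:
play_rows([
  [-4,-10,0,0,0],
  [-8,-15,0,0,0],
  [0,0,20,0,0],
  [0,0,30,0,0],
  [0,0,30,0,0],
])

```text
clock: 6.53
eef_pos: [0.5317, 0.2283, 0.0845]
tcp_rot: [0.979, -0.205, -0.001, 0.001]
force: [1.1, -0.5, 0.9]
width: 0.002
```

```bash
python3 look2.py t7
```

```text
6.53 [531.7 228.3  84.5] [ 1.1 -0.5  0.9]
scene [426.9, 149.7] [31, 23] [306.0, 177.0]
scene [287.5, 167.2] [16, 13] [444.0, -185.0]
scene [315.0, 196.3] [16, 16] [530.0, -92.0]
scene [472.2, 229.3] [19, 16] [561.0, 281.0]
scene [264.5, 234.8] [19, 16] [665.0, -181.0]
scene [355.6, 249.5] [20, 18] [664.0, 27.0]
```

View pics/t7.png

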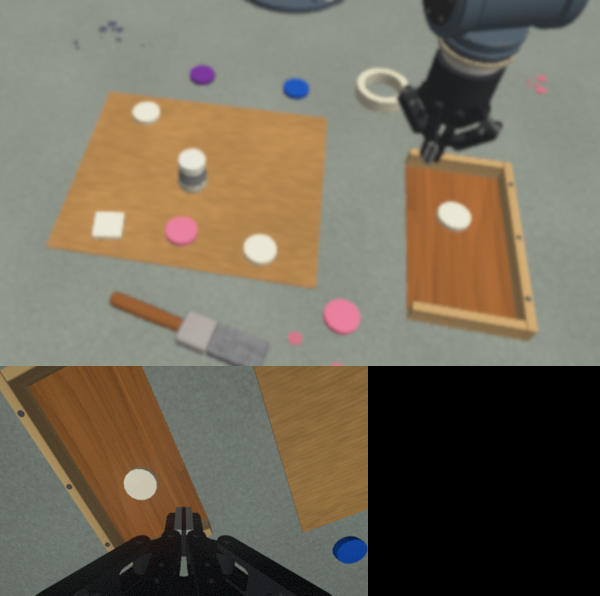

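Disc B is in the tray at (561,281). Disc A at (663,27) is next: I'll push it straight along +y, starting behind it at y≈-25.

Call:
play_rows([
  [16,-32,0,0.05,0],
  [16,-32,0,0.05,0],
  [16,-32,0,0.05,0],
  [16,-32,0,0.05,0],
  [16,-32,0,0.05,0],
])

```text
clock: 7.05
eef_pos: [0.6125, 0.0674, 0.0836]
tcp_rot: [0.997, -0.08, -0.001, 0.0]
force: [0.5, 0.7, 0.5]
width: 0.0
```

Call:
play_rows([
  [16,-32,0,0.05,0],
  [16,-32,0,0.05,0],
  [19,-29,0,0.058,0],
  [0,0,0,0,0],
  [0,0,0,0,0],
])

```text
clock: 7.47
eef_pos: [0.6633, -0.0253, 0.0832]
tcp_rot: [1.0, -0.004, -0.001, -0.0]
force: [-0.2, 0.8, -0.9]
width: 0.003
```

```bash
python3 look2.py t8; python3 -c "
from station import env
print(env.state()['tcp_rot'])"
```

```text
7.47 [663.3 -25.3  83.2] [-0.2  0.8 -0.9]
scene [429.6, 151.0] [32, 24] [309.0, 185.0]
scene [287.4, 167.2] [16, 13] [444.0, -185.0]
scene [472.2, 229.3] [19, 16] [560.0, 281.0]
scene [264.4, 234.8] [19, 16] [665.0, -181.0]
scene [355.6, 249.5] [20, 18] [664.0, 27.0]
wrist [418.6, 351.0] [21, 17] [535.0, -108.0]
[ 9.99996477e-01 -2.52656670e-03 -7.99651893e-04 -1.50276755e-04]
```

View pics/t8.png

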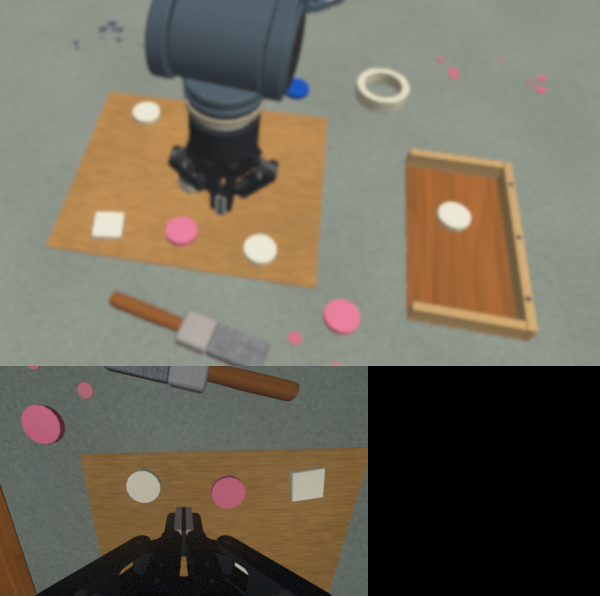

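The tool is above the gap between disc A and the pink disc. I lower to z≈4 and start pushing.

Call:
play_rows([
  [0,0,-25,0,0],
  [0,0,-25,0,0],
  [0,0,-18,0,0],
  [0,0,-8,0,0],
  [0,0,-3,0,0],
])

```text
clock: 7.98
eef_pos: [0.6625, -0.0221, 0.0038]
tcp_rot: [1.0, -0.002, -0.001, -0.0]
force: [-0.5, 0.2, 0.3]
width: -0.001
```

Call:
play_rows([
  [0,4,0,0,0],
  [0,5,0,0,0],
  [0,5,0,0,0],
  [0,5,0,0,0],
  [0,5,0,0,0],
])

```text
clock: 8.4
eef_pos: [0.6642, 0.0016, 0.0061]
tcp_rot: [1.0, -0.002, 0.001, 0.0]
force: [-0.2, -1.2, 1.7]
width: -0.004
```

Call:
play_rows([
  [0,5,0,0,0],
  [0,6,0,0,0],
  [0,7,0,0,0],
  [0,8,0,0,0],
  [0,8,0,0,0],
])

```text
clock: 8.82
eef_pos: [0.6638, 0.0356, 0.0053]
tcp_rot: [1.0, -0.002, 0.0, -0.0]
force: [0.4, -1.0, 0.7]
width: 0.001
```

```bash
python3 look2.py t9
```

```text
8.82 [663.8  35.6   5.3] [ 0.4 -1.   0.7]
scene [429.8, 151.0] [31, 23] [309.0, 185.0]
scene [287.4, 167.2] [16, 13] [444.0, -185.0]
scene [315.0, 196.2] [16, 16] [530.0, -92.0]
scene [472.2, 229.3] [19, 16] [560.0, 281.0]
scene [264.4, 234.8] [19, 16] [665.0, -181.0]
scene [373.1, 252.7] [20, 17] [666.0, 66.0]
```

Call:
play_rows([
  [0.4,8,0,0,0],
  [0.4,8,0,0,0],
  [0.4,8,0,0,0],
  [0.4,8,0,0,0],
  [0.4,8,0,0,0],
])

```text
clock: 9.33
eef_pos: [0.6658, 0.0758, 0.0053]
tcp_rot: [1.0, -0.002, -0.0, -0.0]
force: [0.2, 0.3, -0.3]
width: 0.004
```

```bash
python3 look2.py t10
```

```text
9.33 [665.8  75.8   5.3] [ 0.2  0.3 -0.3]
scene [287.4, 167.2] [16, 13] [444.0, -185.0]
scene [315.0, 196.3] [16, 16] [530.0, -92.0]
scene [472.2, 229.3] [19, 16] [560.0, 281.0]
scene [264.4, 234.8] [19, 16] [665.0, -181.0]
scene [392.2, 256.6] [20, 16] [667.0, 107.0]
```

Disc A is on the finger and centred, at (667,107).

Call:
play_rows([
  [0,8,0,0,0],
  [0,8,0,0,0],
  [0,8,0,0,0],
  [0,8,0,0,0],
  [0,8,0,0,0],
])

```text
clock: 9.85
eef_pos: [0.6658, 0.1158, 0.0053]
tcp_rot: [1.0, -0.002, 0.0, -0.0]
force: [-0.7, 0.2, 0.4]
width: 0.0
```

Call:
play_rows([
  [0,8,0,0,0],
  [0,8,0,0,0],
  [0,8,0,0,0],
  [0,8,0,0,0],
  [0,8,0,0,0],
])

```text
clock: 10.27
eef_pos: [0.6658, 0.1557, 0.0053]
tcp_rot: [1.0, -0.002, -0.0, 0.0]
force: [1.0, -0.8, -0.4]
width: -0.0
```

```bash
python3 look2.py t11
```

```text
10.27 [665.8 155.7   5.3] [ 1.  -0.8 -0.4]
scene [287.4, 167.2] [16, 13] [444.0, -185.0]
scene [315.0, 196.3] [16, 16] [530.0, -92.0]
scene [472.1, 229.3] [19, 17] [560.0, 281.0]
scene [264.4, 234.8] [19, 16] [665.0, -181.0]
scene [430.2, 263.1] [20, 17] [668.0, 187.0]
```

Call:
play_rows([
  [0,8,0,0,0],
  [0,8,0,0,0],
  [0,8,0,0,0],
  [0,8,0,0,0],
  [0,8,0,0,0],
])

```text
clock: 10.78
eef_pos: [0.6658, 0.1958, 0.0053]
tcp_rot: [1.0, -0.002, 0.0, -0.0]
force: [0.1, -0.5, -0.2]
width: 0.007
```

Call:
play_rows([
  [0,8,0,0,0],
  [0,8,0,0,0],
  [0,8,0,0,0],
  [0,8,0,0,0],
  [0,8,0,0,0],
])

```text
clock: 11.2
eef_pos: [0.6658, 0.2357, 0.0053]
tcp_rot: [1.0, -0.002, 0.0, -0.0]
force: [0.3, -0.1, -0.5]
width: 0.002
```

Call:
play_rows([
  [0,8,0,0,0],
  [0,4,0,0,0],
  [0,0,0,0,0],
  [0,-10,0,0,0],
  [0,-20,0,0,0],
])

```text
clock: 11.62
eef_pos: [0.6656, 0.2175, 0.0052]
tcp_rot: [1.0, -0.001, 0.0, -0.0]
force: [0.5, -0.0, 0.1]
width: 0.001
```

Call:
play_rows([
  [0,0,20,0,0],
  [0,0,30,0,0],
  [0,0,30,0,0],
  [0,0,0,0,0],
  [0,0,0,0,0],
])

```text
clock: 12.03
eef_pos: [0.6669, 0.2159, 0.0873]
tcp_rot: [1.0, -0.003, 0.002, -0.0]
force: [0.3, -0.1, -1.0]
width: -0.002
```

```bash
python3 look2.py t12
```

```text
12.03 [666.9 215.9  87.3] [ 0.3 -0.1 -1. ]
scene [430.0, 151.2] [33, 26] [310.0, 186.0]
scene [287.4, 167.2] [16, 13] [444.0, -185.0]
scene [315.0, 196.2] [16, 16] [530.0, -92.0]
scene [264.4, 234.8] [19, 16] [665.0, -181.0]
scene [473.3, 268.9] [22, 19] [665.0, 276.0]
```

View pics/t12.png

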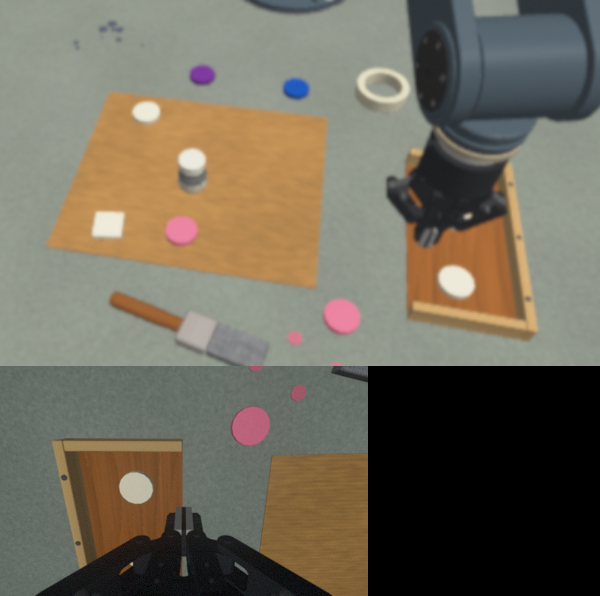

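Disc A is in the tray at about (666,277). Disc C at (443,-186) is last: I'll push it along (0.35,0.94) to about (608,252), passing some 80 mm from the jar's centre.

Call:
play_rows([
  [-17,-32,0,-0.03,0],
  [-17,-32,0,-0.03,0],
  [-17,-32,0,-0.03,0],
  [-17,-32,0,-0.03,0],
  [-17,-32,0,-0.03,0],
])

```text
clock: 12.55
eef_pos: [0.5788, 0.0553, 0.0839]
tcp_rot: [0.997, -0.078, -0.001, 0.0]
force: [0.0, -1.0, 0.2]
width: 0.002
```

Call:
play_rows([
  [-17,-32,0,-0.03,0],
  [-17,-32,0,-0.03,0],
  [-17,-32,0,-0.03,0],
  [-17,-32,0,-0.03,0],
  [-17,-32,0,-0.03,0],
])

```text
clock: 12.97
eef_pos: [0.4939, -0.1044, 0.0842]
tcp_rot: [0.988, -0.152, -0.001, -0.0]
force: [1.7, -1.1, -0.3]
width: -0.002
```

Call:
play_rows([
  [-18,-33,0,-0.03,0],
  [-18,-33,0,-0.03,0],
  [-18,-33,0,0,0],
  [-18,-33,0,0,0],
  [0,0,0,0,0],
])

```text
clock: 13.38
eef_pos: [0.4207, -0.2392, 0.0844]
tcp_rot: [0.983, -0.183, -0.001, 0.0]
force: [0.7, 0.3, 0.5]
width: -0.004
```

```bash
python3 look2.py t13; python3 look.py t13t;  python3 -c "
from station import env
print(env.state()['tcp_rot'])"
```

```text
13.38 [ 420.7 -239.2   84.4] [0.7 0.3 0.5]
scene [429.5, 151.0] [32, 21] [310.0, 184.0]
scene [287.4, 167.2] [16, 13] [444.0, -185.0]
scene [314.9, 196.0] [16, 15] [529.0, -92.0]
scene [472.2, 229.3] [19, 16] [560.0, 281.0]
scene [264.5, 235.0] [19, 16] [665.0, -181.0]
scene [473.3, 268.9] [22, 19] [665.0, 276.0]
13.4833 [ 422.6 -235.9   84.4] [-0.04615581  0.24673987  0.15733541]
([23.0, 161.1], 86, [27, 15], [701.0, 686.0])
([356.5, 167.3], 213, [18, 17], [664.0, -182.0])
([180.3, 171.7], 205, [16, 16], [663.0, 276.0])
([320.2, 203.9], 173, [15, 15], [570.0, -85.0])
([178.1, 212.1], 212, [17, 17], [558.0, 281.0])
([359.6, 252.9], 174, [14, 17], [442.0, -182.0])
([215.8, 304.4], 314, [33, 32], [322.0, 184.0])
[ 9.83352203e-01 -1.81707815e-01 -7.49361685e-04 -3.91342708e-04]
```

View pics/t13.png

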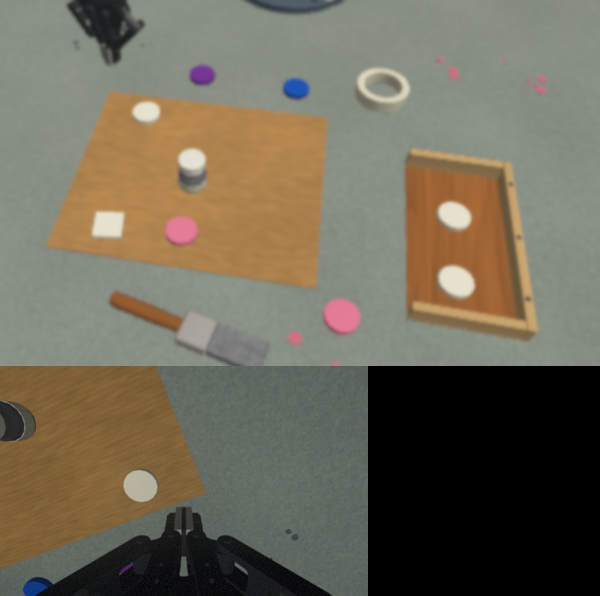

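Both discs are in the tray, and the tool is 55 mm behind disc C. I lower and push.

Call:
play_rows([
  [1.5,0,-25,0,0],
  [0,0,-25,0,0],
  [0,0,-18,0,0],
  [0,0,-9,0,0],
  [0,0,-3,0,0],
])

```text
clock: 13.95
eef_pos: [0.4249, -0.2337, 0.0038]
tcp_rot: [0.984, -0.18, -0.001, -0.001]
force: [0.4, -0.4, -0.4]
width: -0.002
```

Call:
play_rows([
  [1.8,4.7,0,0,0],
  [1.8,4.7,0,0,0],
  [1.8,4.7,0,0,0],
  [1.8,4.7,0,0,0],
  [1.8,4.7,0,0,0],
])

```text
clock: 14.37
eef_pos: [0.4349, -0.2112, 0.0059]
tcp_rot: [0.983, -0.181, 0.001, 0.0]
force: [0.1, -1.0, -0.3]
width: -0.001
```

Call:
play_rows([
  [1.8,4.7,0,0,0],
  [1.8,4.7,0,0,0],
  [2.5,6.5,0,0,0],
  [2.8,7.5,0,0,0],
  [2.8,7.5,0,0,0],
])

```text
clock: 14.78
eef_pos: [0.4463, -0.18, 0.0053]
tcp_rot: [0.983, -0.181, 0.0, 0.0]
force: [0.5, -0.2, -0.2]
width: 0.004
```

```bash
python3 look2.py t14
```

```text
14.78 [ 446.3 -180.     5.3] [ 0.5 -0.2 -0.2]
scene [429.6, 151.0] [32, 23] [310.0, 185.0]
scene [298.6, 172.2] [17, 13] [456.0, -151.0]
scene [315.0, 196.1] [16, 15] [530.0, -92.0]
scene [472.2, 229.3] [19, 16] [560.0, 281.0]
scene [264.5, 234.9] [19, 16] [665.0, -181.0]
scene [473.3, 268.9] [22, 19] [665.0, 276.0]
```

Disc C is on the finger, 1 mm off centre.

Call:
play_rows([
  [2.5,7.5,0,0,0],
  [2.5,7.5,0,0,0],
  [2.5,7.5,0,0,0],
  [2.6,7.5,0,0,0],
  [2.6,7.5,0,0,0],
])

```text
clock: 15.3
eef_pos: [0.4589, -0.1424, 0.0053]
tcp_rot: [0.983, -0.181, -0.0, -0.0]
force: [-0.3, 0.4, 0.1]
width: -0.004
```

Call:
play_rows([
  [2.8,7.5,0,0,0],
  [2.8,7.5,0,0,0],
  [2.8,7.5,0,0,0],
  [2.8,7.5,0,0,0],
  [2.8,7.5,0,0,0],
])

```text
clock: 15.72
eef_pos: [0.473, -0.105, 0.0053]
tcp_rot: [0.983, -0.181, -0.0, -0.0]
force: [0.3, -0.5, -0.5]
width: 0.001
```

```bash
python3 look2.py t15
```

```text
15.72 [ 473.  -105.     5.3] [ 0.3 -0.5 -0.5]
scene [429.6, 151.0] [32, 23] [310.0, 185.0]
scene [319.7, 190.0] [26, 27] [508.0, -85.0]
scene [472.2, 229.3] [19, 16] [560.0, 281.0]
scene [264.4, 234.9] [19, 16] [665.0, -181.0]
scene [473.3, 268.9] [22, 19] [665.0, 276.0]
```

Call:
play_rows([
  [2.8,7.5,0,0,0],
  [2.8,7.5,0,0,0],
  [2.8,7.5,0,0,0],
  [2.8,7.5,0,0,0],
  [2.8,7.5,0,0,0],
])

```text
clock: 16.23
eef_pos: [0.487, -0.0674, 0.0053]
tcp_rot: [0.983, -0.181, -0.0, -0.0]
force: [-0.0, -0.3, 0.9]
width: -0.001
```

```bash
python3 look2.py t16
```

```text
16.23 [487.  -67.4   5.3] [-0.  -0.3  0.9]
scene [429.6, 151.0] [32, 23] [310.0, 185.0]
scene [338.2, 189.6] [17, 14] [498.0, -39.0]
scene [315.0, 196.1] [16, 15] [530.0, -92.0]
scene [472.2, 229.3] [19, 16] [560.0, 281.0]
scene [264.4, 234.8] [19, 16] [665.0, -181.0]
scene [473.3, 268.9] [22, 19] [665.0, 276.0]
```

View pics/t16.png

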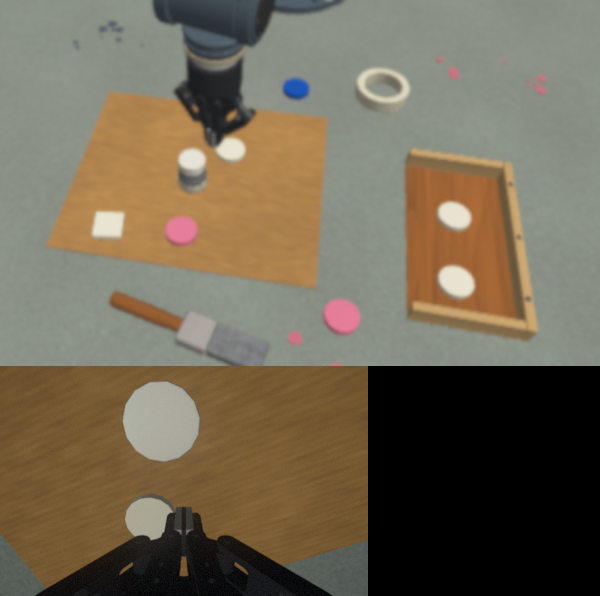

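Disc C is at (498,-39) and past the jar, which hasn't moved. I continue to the tray.

Call:
play_rows([
  [2.8,7.5,0,0,0],
  [2.8,7.5,0,0,0],
  [2.8,7.5,0,0,0],
  [2.8,7.5,0,0,0],
  [2.8,7.5,0,0,0],
])

```text
clock: 16.75
eef_pos: [0.501, -0.0299, 0.0053]
tcp_rot: [0.983, -0.181, 0.0, -0.0]
force: [-0.2, -0.7, -0.4]
width: 0.0
```

Call:
play_rows([
  [2.8,7.5,0,0,0],
  [2.8,7.5,0,0,0],
  [2.8,7.5,0,0,0],
  [2.8,7.5,0,0,0],
  [2.8,7.5,0,0,0],
])

```text
clock: 17.17
eef_pos: [0.515, 0.0075, 0.0053]
tcp_rot: [0.983, -0.181, 0.0, -0.0]
force: [-0.4, 0.2, -0.6]
width: -0.005
```

```bash
python3 look2.py t17
```

```text
17.17 [515.    7.5   5.3] [-0.4  0.2 -0.6]
scene [429.6, 151.0] [32, 23] [309.0, 185.0]
scene [315.0, 196.1] [16, 15] [530.0, -92.0]
scene [366.7, 202.3] [18, 15] [526.0, 36.0]
scene [472.2, 229.3] [19, 16] [560.0, 281.0]
scene [264.4, 234.9] [19, 16] [665.0, -181.0]
scene [473.2, 268.9] [22, 19] [665.0, 276.0]
```

Call:
play_rows([
  [2.9,7.5,0,0,0],
  [2.9,7.5,0,0,0],
  [2.9,7.5,0,0,0],
  [2.9,7.5,0,0,0],
  [2.9,7.5,0,0,0],
])

```text
clock: 17.68
eef_pos: [0.5295, 0.0451, 0.0053]
tcp_rot: [0.983, -0.181, 0.0, -0.0]
force: [0.7, -0.2, 0.3]
width: -0.003
```

Call:
play_rows([
  [2.9,7.5,0,0,0],
  [2.9,7.5,0,0,0],
  [2.9,7.5,0,0,0],
  [2.9,7.5,0,0,0],
  [2.9,7.5,0,0,0],
])

```text
clock: 18.1
eef_pos: [0.544, 0.0825, 0.0053]
tcp_rot: [0.983, -0.181, 0.0, -0.0]
force: [-0.7, 0.2, 0.1]
width: 0.005
```

```bash
python3 look2.py t18
```

```text
18.1 [544.   82.5   5.3] [-0.7  0.2  0.1]
scene [434.9, 155.8] [28, 19] [327.0, 199.0]
scene [315.0, 196.2] [16, 16] [530.0, -92.0]
scene [397.5, 216.2] [19, 17] [554.0, 112.0]
scene [472.2, 229.3] [19, 16] [560.0, 281.0]
scene [264.4, 234.9] [19, 16] [665.0, -181.0]
scene [473.3, 268.9] [22, 19] [665.0, 276.0]
wrist [5.6, 364.1] [15, 44] [549.0, 267.0]
```

Call:
play_rows([
  [2.8,7.5,0,0,0],
  [2.8,7.5,0,0,0],
  [2.8,7.5,0,0,0],
  [2.8,7.5,0,0,0],
  [2.8,7.5,0,0,0],
])

```text
clock: 18.62
eef_pos: [0.558, 0.1201, 0.0053]
tcp_rot: [0.983, -0.181, 0.0, -0.0]
force: [0.5, -0.3, 0.4]
width: 0.004
```

Call:
play_rows([
  [2.8,7.5,0,0,0],
  [2.8,7.5,0,0,0],
  [2.8,7.5,0,0,0],
  [2.8,7.5,0,0,0],
  [2.8,7.5,0,0,0],
])

```text
clock: 19.03
eef_pos: [0.572, 0.1575, 0.0053]
tcp_rot: [0.983, -0.181, 0.0, -0.0]
force: [-0.9, -0.5, 0.4]
width: 0.0
```

```bash
python3 look2.py t19
```

```text
19.03 [572.  157.5   5.3] [-0.9 -0.5  0.4]
scene [315.0, 196.3] [16, 16] [530.0, -92.0]
scene [430.0, 230.8] [20, 18] [583.0, 187.0]
scene [472.2, 229.3] [19, 16] [561.0, 281.0]
scene [264.4, 234.8] [19, 16] [665.0, -181.0]
scene [473.3, 268.9] [22, 19] [665.0, 276.0]
```

View pics/t19.png

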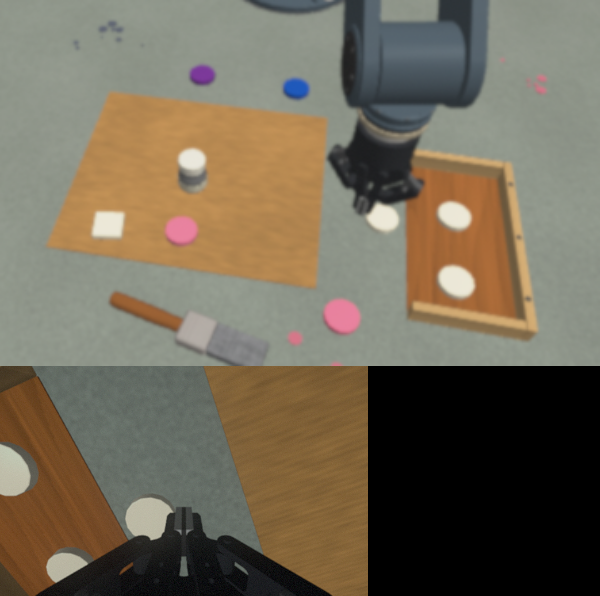

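Disc C is at the mouth, at (583,187). Ten more rows bring it to about (611,262), between and in front of the other two.

Call:
play_rows([
  [2.8,7.5,0,0,0],
  [2.8,7.5,0,0,0],
  [2.8,7.5,0,0,0],
  [2.8,7.5,0,0,0],
  [2.8,7.5,0,0,0],
])

```text
clock: 19.55
eef_pos: [0.586, 0.1951, 0.0053]
tcp_rot: [0.983, -0.181, 0.0, -0.0]
force: [0.0, -0.5, -0.2]
width: -0.0
```

Call:
play_rows([
  [2.8,7.5,0,0,0],
  [2.8,7.5,0,0,0],
  [2.8,7.5,0,0,0],
  [2.8,7.5,0,0,0],
  [2,5,0,0,0],
])

```text
clock: 19.97
eef_pos: [0.5992, 0.2303, 0.0053]
tcp_rot: [0.983, -0.181, 0.0, -0.0]
force: [0.3, 0.5, 0.2]
width: 0.001
```

Call:
play_rows([
  [1,2,0,0,0],
  [0,0,0,0,0],
  [-5,-12,0,0,0],
  [-10,-25,0,0,0],
  [0,0,15,0,0],
])

```text
clock: 20.38
eef_pos: [0.5817, 0.1908, 0.0176]
tcp_rot: [0.983, -0.182, -0.003, 0.002]
force: [-0.7, -0.2, -0.4]
width: -0.002
```

Call:
play_rows([
  [0,0,30,0,0],
  [0,0,35,0,0],
  [0,-30,35,0,0],
  [-10,-35,20,0,0],
  [-10,-35,0,0,0],
])

```text
clock: 20.8
eef_pos: [0.5666, 0.0964, 0.1414]
tcp_rot: [0.984, -0.181, 0.004, -0.001]
force: [0.5, -0.5, 0.4]
width: 0.002
```

Call:
play_rows([
  [-10,-35,0,0,0],
  [-10,-35,0,0,0],
  [-10,-35,0,0,0],
  [-10,-35,0,0,0],
  [0,0,0,0,0],
])

```text
clock: 21.22
eef_pos: [0.5233, -0.0476, 0.137]
tcp_rot: [0.983, -0.183, -0.0, 0.0]
force: [-1.1, -0.4, -0.4]
width: -0.003
```

```bash
python3 look2.py t20; python3 look.py t20t
```

```text
21.22 [523.3 -47.6 137. ] [-1.1 -0.4 -0.4]
scene [429.5, 151.0] [32, 22] [309.0, 185.0]
scene [315.0, 196.1] [16, 15] [530.0, -92.0]
scene [472.2, 229.3] [19, 16] [560.0, 281.0]
scene [264.4, 234.9] [19, 16] [665.0, -181.0]
scene [463.4, 246.2] [20, 18] [611.0, 259.0]
scene [473.3, 268.9] [22, 19] [665.0, 276.0]
wrist [6.2, 276.4] [16, 34] [552.0, 271.0]
21.3167 [524.6 -44.1 137.1] [-0.16443886  0.61904354 -0.3749474 ]
([23.1, 161.1], 94, [27, 15], [701.0, 686.0])
([356.5, 167.3], 217, [18, 17], [664.0, -182.0])
([180.3, 171.7], 207, [16, 16], [663.0, 276.0])
([186.7, 192.3], 211, [16, 17], [609.0, 259.0])
([178.1, 212.1], 217, [17, 17], [558.0, 281.0])
([211.0, 301.7], 229, [31, 32], [329.0, 196.0])
```

View pics/t20.png

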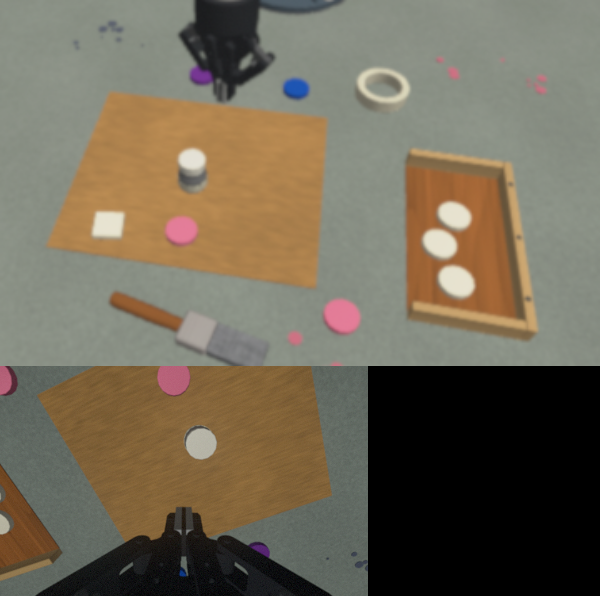

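View pics/t20t.png

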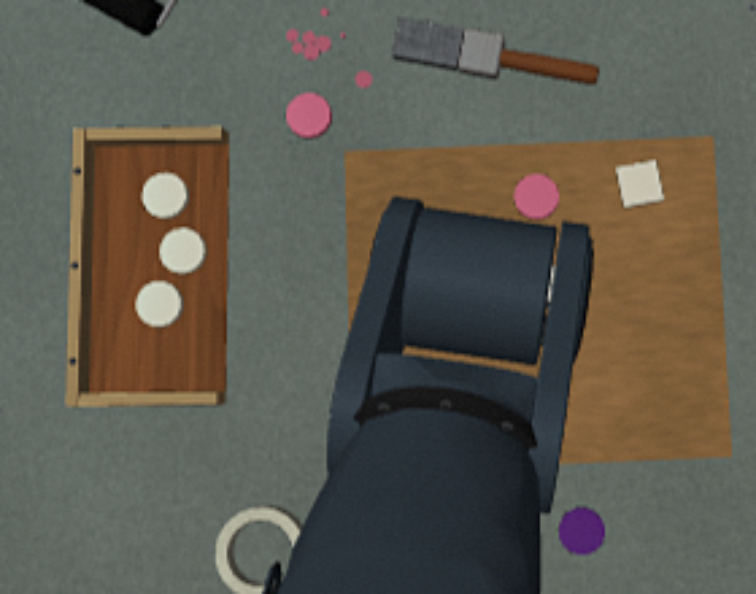

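All three discs lie flat inside the tray, at crop pixels (164,195), (182,250) and (158,304). The frontmost edge is about 23 px (about 22 mm) inside the mouth, and nothing else has moved. I hand the job in.

```bash
python3 -c "
from station import job
print(job.close_job())"
```

```text
the job is handed in; nothing more can be done
None
```

I swept the three white discs one at a time into the offcut tray with the outside of the shut fingers, then lifted the arm clear and handed the job in at about 21 s. No verdict was reported.

- **Discs:** the last checks put the centres at about (560, 281), (664, 276) and (610, 259) mm. The mouth line is at y ≈ 211 mm, so each centre is at least 45 mm inside it and clear of the walls. The scene and top views agreed to about 3 mm. All three looked flat in both views.
- **Other things:** the square tile, jar and tape measured within 1–2 mm of their start positions in the scene view. The brush looked unmoved by eye, and I did not re-measure it. The pot was outside the final cropped pictures, so it was not re-checked, but the arm never went near it.
- **Forces:** wrist force readings stayed under about 3 N at the end of every call. I did not measure the finger force on the discs directly.
- **Disagreements:** in the last top view the arm hid the jar and part of the tape, so that view's tape reading (about 14 mm off) is not reliable. The scene view showed the tape whole and unmoved.

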